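# Plane the line of type and lock it up

### The arm

A 7-joint arm with a two-finger parallel gripper is mounted at the origin on a cart in front of the work surface, level with it; the furniture and walls round the work are solid. World frame = base frame: x ahead of the robot, y to its left, z up, the work surface at z = 0. Lengths are in m, angles in rad, forces in N, time in s.
With the tool pointing down it reaches from about 0.4 to 0.85 m from the base axis. Payload 4.5 kg.
Tool frame: the origin (TCP) lies at the very end of the fingers, on their centre line; the grasp point (between the pads) lies 19 mm behind it (r.grip_depth is the z of the grasp point in the tool frame, in m); z points along the fingers, y is the line along which they close (so a half turn about z gives the same grasp; the last joint's range is limited). The gripper opens to 88 mm and grips with 3 to 60 N. Pads are 18 mm wide; open, the fingers measure 123 mm over their backs; the gripper's body (75 mm by 187 mm) begins 45 mm behind the grasp point.
Start: joints at [1.381, 0.689, -0.195, 1.565, 0.157, 0.902, -0.215], TCP at [0.139, -0.609, 0.239] pointing down, gripper open.
Joint ranges: [-3.01, 3.01], [-0.46, 2.08], [-1.47, 1.51], [0.13, 2.56], [-1, 4.14], [0.04, 2.09], [-2.66, 2.66]. Speed limits (rad/s): [2.57, 2.57, 3.14, 3.14, 3.14, 3.14, 3.14].

### API

Orientations are given as a unit quaternion [x, y, z, w].
In Python, from plant import r gives the robot as it stands.
- The arm moves only by the tool hand_motion, called after ">>>" by a JSON object that holds its "fn" and its "kwargs", one argument or row to a line. Schema: {"type":"object","properties":{"steps":{"type":"array","items":{"type":"number"},"minItems":7,"maxItems":70},"clamp_n":{"type":"number"},"only":{"type":"string"},"quiet":{"type":"boolean"},"lines":{"type":"string"}},"required":["steps"],"additionalProperties":false}. steps is one flat list of numbers that holds 1 to 10 rows one after another, with no inner brackets; each row has 7 numbers: the opening from 0.0 (shut) to 1.0 (fully open), then dx, dy, dz in cm, then a rotation vector rx, ry, rz in rad; each row is the pose to reach, as a shift and turn from the pose commanded when the call began, along the tool's axes at that moment; what a row does not reach only later rows make up. A row lasts 1/10 s, in which the tool goes at most 0.05 m and 0.15 rad, less where a joint would pass 70% of its speed; a pose out of reach is approached as far as the arm can. The fingers move at their own pace and stop on an object; clamp_n is the grip in N (left out, the last holds). Time passes only in rows, so rows that do not move let the fingers close. The tool returns the time, the measured TCP pose, the force, the opening and the grip force at its end. only (a regular expression) keeps the lines of the reply that match it, lines (a string "A,B") keeps lines A to B, and quiet returns only ok. Input that does not fit is refused with a message, and nothing moves.
- r.get_state(): the state, without advancing time (a new reading comes with each control period).
- r.snapshot(name): name is "side" or "top" or "wrist"; returns the picture (384x512x3 uint8, red, green, blue); there is no depth.
- r.camera_params(name): a dict with "fx", "fy", "cx", "cy" (pixels), "rvec" (rotation vector, rad) and "tvec" (3), from world to camera coordinates, as OpenCV has them. Camera axes: x right, y down, z forward; pixel columns grow to the right and rows downward; lengths in m; the calibration is good to about 2 mm. A picture is of the moment at which its call begins: read the wrist's pose just before it. camera_params takes no time and is no camera call; for the wrist camera it gives the pose at the moment of the call.
- r.finish_job(): hands the job in; it is judged then, once.
The state is a dict: "clock": time; "q": joint angles; "qd": joint speeds; "joint_torque": joint torques, N m; "tool_pos": TCP position; "eef_rot": TCP orientation; "contact_force": force on the tool from outside, world axes, zero at the start; "moment": the same for the moment, N m; "opening": opening from 0.0 (shut) to 1.0 (fully open); "finger_force": force on a finger pad.
Only numpy, scipy, OpenCV 4.12 (cv2) and the standard library are available. Lean on these libraries where they do the work, as an engineer would, in place of code of your own. Each camera call takes 0.05 s, during which the arm holds its last target. There are 200 camera calls.

### The job

A line of six brass ornament types has been set in the steel type holder, but the pieces stand up unevenly. Run the fingertips along the line with a light touch and press until every piece sits fully down on the bed; only then push the locking lever at the holder's end all the way round to its stop, so that the level line is clamped. It is all done by touch: lift or carry nothing, leave the holder standing where it is and the things around it undisturbed.

Things in the scene. Friction and masses are not known exactly. Their poses are not given: they have to be found in the camera images.
- type_holder: Steel type holder, loose, 1.9 kg, flat on the table. Origin: underside, below the middle of the line of type; y runs along the line towards the lever end, x to the back, z up. Bed 172 mm (y, -76 to +96) by 68 mm, 8 mm thick; jaws, end stops and rear rail reach 23 mm above the table, x -30 to +34, y -71 to +71 mm. Six types in a row between the jaws at x = 0, y = -47.5 to 47.5 mm, pitch 19 mm.
- type_1 (a joint): how far piece 1 of the line of type (counted from the end without the lever) stands up off the bed, m: 0 = fully down, starts 0.0018 to 0.0035. It slides straight down under about 1.5 N on top, stays where it is left, stops hard at 0.
- type_1_face (a point): centre of the top face of piece 1. Each piece is brass, 18 x 18 mm, with a roof-shaped top: along the row (y) its two flanks rise at 30 degrees over 4 mm of height to a flat face 4 mm (y) by 13 mm (x). Fully down, the face is 31.3 mm and the lower edge of the flanks 27.3 mm above the table.
- type_2 (a joint): how far piece 2 of the line of type (counted from the end without the lever) stands up off the bed, m: 0 = fully down, starts 0.0018 to 0.0035. It slides straight down under about 1.5 N on top, stays where it is left, stops hard at 0.
- type_2_face (a point): centre of the top face of piece 2. Each piece is brass, 18 x 18 mm, with a roof-shaped top: along the row (y) its two flanks rise at 30 degrees over 4 mm of height to a flat face 4 mm (y) by 13 mm (x). Fully down, the face is 31.3 mm and the lower edge of the flanks 27.3 mm above the table.
- type_3 (a joint): how far piece 3 of the line of type (counted from the end without the lever) stands up off the bed, m: 0 = fully down, starts 0.0018 to 0.0035. It slides straight down under about 1.5 N on top, stays where it is left, stops hard at 0.
- type_3_face (a point): centre of the top face of piece 3. Each piece is brass, 18 x 18 mm, with a roof-shaped top: along the row (y) its two flanks rise at 30 degrees over 4 mm of height to a flat face 4 mm (y) by 13 mm (x). Fully down, the face is 31.3 mm and the lower edge of the flanks 27.3 mm above the table.
- type_4 (a joint): how far piece 4 of the line of type (counted from the end without the lever) stands up off the bed, m: 0 = fully down, starts 0.0018 to 0.0035. It slides straight down under about 1.5 N on top, stays where it is left, stops hard at 0.
- type_4_face (a point): centre of the top face of piece 4. Each piece is brass, 18 x 18 mm, with a roof-shaped top: along the row (y) its two flanks rise at 30 degrees over 4 mm of height to a flat face 4 mm (y) by 13 mm (x). Fully down, the face is 31.3 mm and the lower edge of the flanks 27.3 mm above the table.
- type_5 (a joint): how far piece 5 of the line of type (counted from the end without the lever) stands up off the bed, m: 0 = fully down, starts 0.0018 to 0.0035. It slides straight down under about 1.5 N on top, stays where it is left, stops hard at 0.
- type_5_face (a point): centre of the top face of piece 5. Each piece is brass, 18 x 18 mm, with a roof-shaped top: along the row (y) its two flanks rise at 30 degrees over 4 mm of height to a flat face 4 mm (y) by 13 mm (x). Fully down, the face is 31.3 mm and the lower edge of the flanks 27.3 mm above the table.
- type_6 (a joint): how far piece 6 of the line of type (counted from the end without the lever) stands up off the bed, m: 0 = fully down, starts 0.0018 to 0.0035. It slides straight down under about 1.5 N on top, stays where it is left, stops hard at 0.
- type_6_face (a point): centre of the top face of piece 6. Each piece is brass, 18 x 18 mm, with a roof-shaped top: along the row (y) its two flanks rise at 30 degrees over 4 mm of height to a flat face 4 mm (y) by 13 mm (x). Fully down, the face is 31.3 mm and the lower edge of the flanks 27.3 mm above the table.
- lock_lever (a joint): angle of the locking lever about the upright pivot, rad: 0 = sticking straight out from the holder's end along the holder's +y, 1.45 = locked, at its stop, lying across the end towards the holder's +x (clockwise seen from above). Starts 0 to 0.4. Swings under about 1.5 N sideways at the knob, stays where it is left; through a wedge it moves the rear jaw up against the type.
- lever_end (a point): centre of the top of the black knob on the lever's free end, 26.5 mm above the table; the knob is 15 mm in diameter, 58 mm from the pivot, and spans 11.5 to 26.5 mm above the table. The steel arm between pivot and knob is 10 mm wide and spans 14 to 22 mm above the table; nothing lies under the free part of the lever.
- lever_pivot (a point): pivot axis of the locking lever, 24 mm above the table, at holder x = 24.5 mm, y = 84 mm; hub 21 mm in diameter
- spare_type_a: spare piece of brass type like those in the holder (18 x 18 x 23.3 mm), standing loose on the table near the holder; bystander, origin under its centre
- spare_type_b: second spare piece of brass type, standing loose on the table near the holder; bystander, origin under its centre
- tweezers: steel tweezers, 12 x 113 x 9 mm, lying behind the holder; bystander, origin under the centre
- rub_block: rubbing block in a card sleeve, 21 x 50 x 12 mm, lying to the right; bystander, origin under the centre
- cover_next: closed leather passport cover, 134 x 96 x 8 mm, lying to the left; bystander, origin under the centre
- bone_folder: bone folder, 21 x 139 x 4 mm, lying on that passport cover; bystander, origin under the centre
- foil_roll_silver: roll of transfer foil, 52 mm in diameter, 31 mm high, standing on end to the left of the holder; bystander, origin under the centre
- wood_stamp: hand stamp with a turned wooden handle, 30 x 30 x 73 mm, standing to the right; bystander, origin under the centre

How it is judged:
On the way:
1. all six pieces of type sit fully down while the lever is still unlocked (value of joint each of type_1, type_2, type_3, type_4, type_5, type_6 below 0.001 m and value of joint lock_lever below 0.7 rad), for 0.2 s.
At the end, for the whole second after the job is handed in: All six pieces of type are within 1 mm of fully down, the locking lever is turned at least 1.3 rad (its stop is at 1.45), and the holder stands flat on the table within 20 mm of where it stood (value of joint each of type_1, type_2, type_3, type_4, type_5, type_6 below 0.001 m and value of joint lock_lever above 1.3 rad and distance of type_holder from where it was at the start of the episode below 0.02 m and height (world z) of type_holder below 0.004 m and angle between type_holder's own z axis and vertical below 0.04 rad and linear speed of type_holder below 0.02 m/s); the robot touches nothing.
It fails at once if the lever is swung past 0.7 rad while a piece of type still stands up 1 mm or more (value of joint lock_lever above 0.7 rad and value of joint any of type_1, type_2, type_3, type_4, type_5, type_6 above 0.001 m).
It fails at once if a piece of type is drawn up out of the line (more than 6 mm off the bed) (value of joint any of type_1, type_2, type_3, type_4, type_5, type_6 above 0.006 m).
It fails at once if the type or the holder is pressed harder than 35 N (contact force between the fingers and type_holder above 35 N).
It fails at once if the holder is lifted, tipped or shoved more than 20 mm (not (distance of type_holder from where it was at the start of the episode below 0.02 m and height (world z) of type_holder below 0.004 m and angle between type_holder's own z axis and vertical below 0.04 rad)).
It fails at once if a bystander is moved more than 20 mm (distance of any of spare_type_a, spare_type_b, tweezers, rub_block, cover_next, bone_folder, foil_roll_silver, wood_stamp from where it was at the start of the episode above 0.02 m).
It also fails if it takes over 51 s, if anything falls off the work surface, if the arm or the gripper's body presses on something with over 40 N, if the wrist force passes 120 N, or if a joint passes its speed limit or range.

## Working session

There is one attempt and no reset: what is moved stays moved. The work goes in short steps, Python scripts to look and compute and a tool call to move; the robot and the scene stay as the last step left them, time stands still between calls to the robot, and variables do not carry over. Pictures are saved under pics/ and viewed, at most 10 in all, crops included, and the job is handed in when it is done.

```bash
ls; mkdir -p pics; python3 - <<'E'
from plant import r
import cv2,numpy as np
s=r.get_state();print(s['clock'],s['tool_pos'],s['eef_rot'],s['contact_force'],s['opening'])
for n in("top","side"):
    im=r.snapshot(n);cv2.imwrite(f"pics/{n}0.png",im[:,:,::-1])
    p=r.camera_params(n);R=cv2.Rodrigues(np.array(p['rvec']))[0];print(n,p,-R.T@np.array(p['tvec']))
E
```

```text
pics
plant.py
0.0 [ 0.13849002 -0.60879782  0.23788526] [ 9.93742051e-01  1.11695381e-01 -1.79830395e-04 -9.19966619e-04] [-0.00691104 -0.60351973  1.46735478] 1.0017297027486085
top {'fx': 466.5449719287628, 'fy': 466.5449719287628, 'cx': 250.57510479842972, 'cy': 198.08995796867885, 'rvec': array([ 2.11978156, -2.15001219,  0.12143781]), 'tvec': array([0.1209923 , 0.52378528, 1.10531414])} [0.36380709 0.08277545 1.17111149]
side {'fx': 367.86017909790587, 'fy': 367.86017909790587, 'cx': 258.3770310893653, 'cy': 188.91827672833725, 'rvec': array([ 2.22592022, -0.41797354,  0.20062245]), 'tvec': array([-0.45161433,  0.21324563,  0.78193615])} [ 0.24864575 -0.60141546  0.66130786]
```

View pics/top0.png

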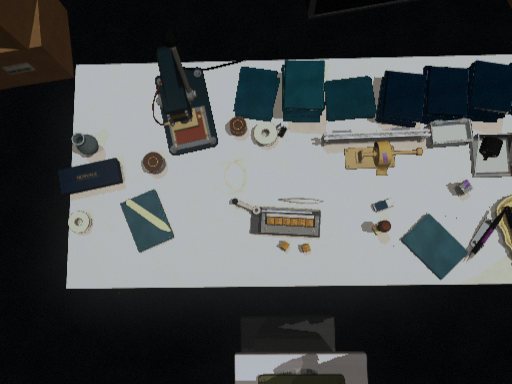

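View pics/side0.png

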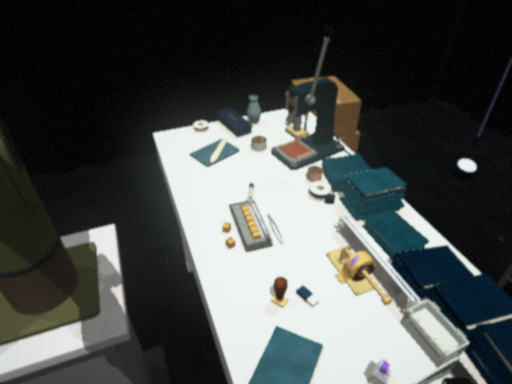

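The top view shows the holder around (290,222) with six brass pieces at columns 267–314. The lever hub is near (257,210) and the black knob near (235,202). The spare pieces are at (285,246) and (306,248), and the tweezers at (300,200). Next I'll measure these.

```bash
cat > h.py <<'E'
import cv2,numpy as np
from plant import r
from scipy.spatial.transform import Rotation as Ro
def ray(n,uv,z,p=None):
    p=p or r.camera_params(n);R=cv2.Rodrigues(np.array(p['rvec']))[0];c=-R.T@np.array(p['tvec'])
    d=R.T@np.array([(uv[0]-p['cx'])/p['fx'],(uv[1]-p['cy'])/p['fy'],1]);return c+d*(z-c[2])/d[2]
def blobs(im,lo,hi,a0):
    m=cv2.inRange(cv2.cvtColor(im,cv2.COLOR_BGR2HSV),lo,hi)
    n,l,st,c=cv2.connectedComponentsWithStats(m);return m,[(c[i],st[i]) for i in range(1,n) if st[i][4]>=a0]
E
python3 - <<'E'
from h import *
im=cv2.imread('pics/top0.png')
m,b=blobs(im,(8,110,90),(28,255,255),12)
for c,s in b:
    if 220<c[0]<330 and 180<c[1]<260: print('brass',c,s,ray('top',c,.031).round(4))
c=im[170:270,210:340]
m,b=blobs(c,(0,0,0),(179,255,70),12)
for q,s in b: q=q+[210,170];print('dark',q,s,ray('top',q,.0265).round(4))
ys,xs=np.where(cv2.inRange(cv2.cvtColor(im,cv2.COLOR_BGR2HSV),(8,110,90),(28,255,255))[210:235,260:325])
print(cv2.minAreaRect(np.c_[xs+260,ys+210].astype(np.float32)))
cv2.imwrite('pics/top0c.png',cv2.resize(c,None,fx=6,fy=6,interpolation=cv2.INTER_CUBIC))
E
```

```text
brass [289.91768293 221.19817073] [267 217  46  10 328] [0.4679 0.0182 0.031 ]
brass [284.28888889 245.24444444] [280 242   9   8  45] [0.4095 0.0333 0.031 ]
brass [305.53191489 247.34042553] [302 244   8   8  47] [ 0.4038 -0.0181  0.031 ]
dark [234.38461538 201.23076923] [22 29  6  6 26] [0.52   0.1541 0.0265]
dark [314.84210526 216.1754386 ] [95 41 15 16 57] [ 0.4798 -0.0434  0.0265]
dark [269.41326531 227.26020408] [ 41  42  68  25 196] [0.4541 0.0685 0.0265]
dark [265.3 218.1] [54 42  3 12 20] [0.4769 0.0782 0.0265]
((289.5174255371094, 221.2131805419922), (45.4620361328125, 7.561882495880127), 3.468229293823242)
```

View pics/top0c.png

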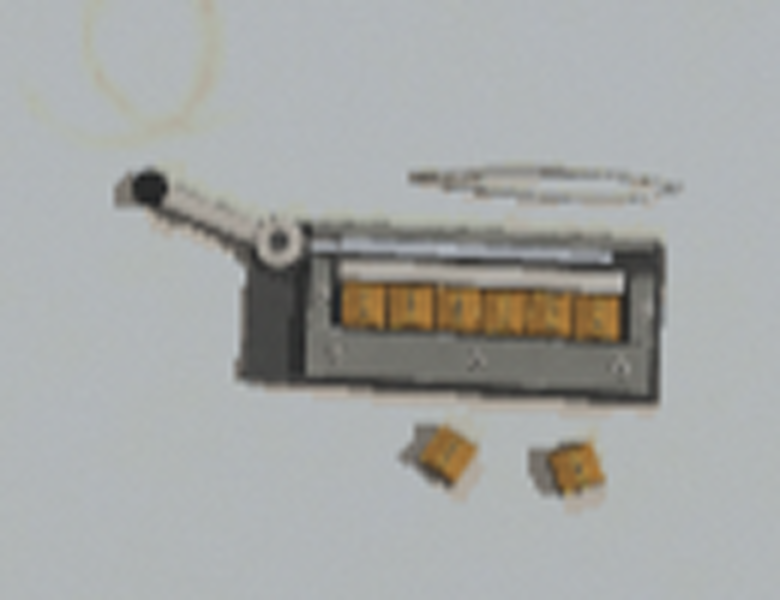

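The crop confirms it: knob at crop (150,187), hub at (279,240), and the type row from (342,305) to (620,318). The tweezers are behind the holder and the spares in front of it.

```bash
cat >> h.py <<'E'
def to(p,a=None):
    """shift in current tool axes to world point p; turn about tool z to yaw a (tool x at world angle a)"""
    s=r.get_state();R=Ro.from_quat(s['eef_rot']);x=R.as_matrix()[:,0];ya=np.arctan2(x[1],x[0])
    return R.inv().apply(np.array(p)-s['tool_pos']).round(4), ya.round(3), None if a is None else round(ya-a,3)
E
python3 - <<'E'
from h import *
a=ray('top',(267.3,219.8),.031);b=ray('top',(312.8,222.5),.031)
# row ends from min-area rect
c=np.array([289.52,221.21]);t=np.deg2rad(3.468);d=22.7*np.array([np.cos(t),np.sin(t)])
A=ray('top',c-d,.031);B=ray('top',c+d,.031);v=A-B;print(A,B,np.linalg.norm(v),'psi',np.arctan2(-v[0],v[1]))
psi=np.arctan2(-v[0],v[1]);M=(A+B)/2;X=np.array([np.cos(psi),np.sin(psi),0]);Y=np.array([-np.sin(psi),np.cos(psi),0])
P=M+X*.0245+Y*.084;print('mid',M,'pivot pred',P,'pivot seen',ray('top',(256.5,210),.024))
K=ray('top',(234.38,201.23),.0265);w=K-P;print('knob',K,np.hypot(*w[:2]),'ang',np.arctan2(w@X,w@Y))
print(to([.45,-.2,.238]),to([.45,.018,.2]),r.get_state()['q'].round(2))
E
```

```text
[0.47209081 0.07450489 0.031     ] [ 0.46371966 -0.03595481  0.031     ] 0.11077645150940682 psi -0.07564006204883919
mid [0.46790524 0.01927504 0.031     ] pivot pred [0.49868289 0.10118344 0.031     ] pivot seen [0.49755905 0.09966149 0.024     ]
knob [0.5199972  0.15415873 0.0265    ] 0.05710237425022375 ang 0.3068856814946745
(array([ 0.3944, -0.3296,  0.0005]), np.float64(0.224), None) (array([ 0.4428, -0.5421,  0.0388]), np.float64(0.224), None) [ 1.38  0.69 -0.19  1.57  0.16  0.9  -0.22]
```
Consistency is good. Row should be 113 mm; 110.8 ok.

The manual's scale: shifts go in cm. Converting my numbers, 0.394 m is 39.4, 0.355 m is 35.5.

>>> {"fn": "hand_motion", "kwargs": {
  "steps": [0, 3.9, -3.3, 0, 0, 0, -0.14, 0, 7.9, -6.6, 0, 0, 0, -0.28, 0, 11.8, -9.9, 0, 0, 0, -0.42, 0, 15.8, -13.2, 0, 0, 0, -0.56, 0, 19.7, -16.5, 0, 0, 0, -0.7, 0, 23.6, -19.8, 0, 0, 0, -0.84, 0, 27.6, -23.1, 0, 0, 0, -0.98, 0, 31.5, -26.4, 0, 0, 0, -1.12, 0, 35.5, -29.7, 0, 0, 0, -1.26, 0, 39.4, -33, 0, 0, 0, -1.4],
  "clamp_n": 20
}}

```text
clock: 1.1
tool_pos: [0.442, -0.2097, 0.2386]
eef_rot: [0.686, 0.727, -0.0, -0.0]
contact_force: [0.4, -0.4, -0.0]
opening: 0.113
finger_force: 0.0
```

```bash
python3 - <<'E'
from h import *
print(r.get_state()['q'].round(2),to([.468,.019,.15],-.075-np.pi))
E
```

```text
[ 0.71  0.56 -0.57  1.95  0.43  0.75 -0.05] (array([0.2268, 0.0394, 0.0886]), np.float64(1.629), np.float64(4.846))
```

In the tool's units: 0.0886 m is 8.86, 0.0394 m is 3.94.

>>> {"fn": "hand_motion", "kwargs": {
  "steps": [0, 2.3, 0.4, 0.9, 0, 0, -0.144, 0, 4.6, 0.8, 1.8, 0, 0, -0.288, 0, 6.9, 1.2, 2.7, 0, 0, -0.432, 0, 9.1, 1.6, 3.6, 0, 0, -0.576, 0, 11.4, 2, 4.5, 0, 0, -0.72, 0, 13.6, 2.4, 5.4, 0, 0, -0.864, 0, 15.9, 2.8, 6.3, 0, 0, -1.008, 0, 18.2, 3.2, 7, 0, 0, -1.152, 0, 20.5, 3.6, 8, 0, 0, -1.296, 0, 22.7, 3.94, 8.86, 0, 0, -1.437]
}}

```text
clock: 2.1
tool_pos: [0.4685, 0.0183, 0.1495]
eef_rot: [0.037, 0.999, -0.0, -0.0]
contact_force: [0.2, 0.1, 0.7]
opening: 0.002
finger_force: 0.0
```

>>> {"fn": "hand_motion", "kwargs": {
  "steps": [0, 0, 0, 0, 0, 0, 0, 0, 0, 0, 0, 0, 0, 0]
}}

```text
clock: 2.3
tool_pos: [0.4682, 0.0169, 0.1499]
eef_rot: [0.042, 0.999, -0.0, -0.001]
contact_force: [-0.2, -0.4, -0.4]
opening: 0.004
finger_force: 0.0
```

```bash
python3 - <<'E'
from h import *
s=r.get_state();print(s['q'].round(2),to([.468,.019,.045],-.075+np.pi),s['contact_force'])
p=r.camera_params('wrist');im=r.snapshot('wrist')[:,:,::-1].copy();cv2.imwrite('pics/w1.png',im)
print({k:np.round(v,4).tolist() for k,v in p.items()})
import json;json.dump({k:np.array(v).tolist() for k,v in p.items()},open('w1.json','w'))
E
```

```text
[ 0.35  0.75 -0.79  2.09  0.89  0.68  0.43] (array([0.0003, 0.0022, 0.1049]), np.float64(3.058), np.float64(-0.008)) [-0.20812871 -0.3863824  -0.39209835]
{'fx': 318.7712, 'fy': 318.7712, 'cx': 254.9916, 'cy': 191.583, 'rvec': [-2.1248, -1.9561, -0.3158], 'tvec': [-0.0563, -0.4565, 0.1602]}
```

View pics/w1.png

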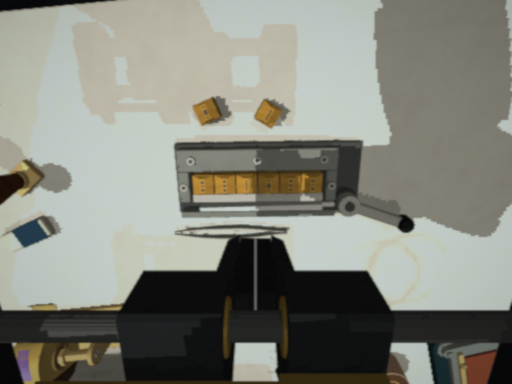

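The wrist view shows the type row from (192,183) to (323,183), the hub at (348,205), the knob at (406,224), and the closed fingertips at (257,240). I'll cross-check positions from this view.

```bash
python3 - <<'E'
from h import *
import json
p=json.load(open('w1.json'));im=cv2.imread('pics/w1.png')
m,b=blobs(im,(8,110,70),(28,255,255),100)
m[:150]=0;m[215:]=0;m[:,:180]=0;m[:,335:]=0
ys,xs=np.where(m);rc=cv2.minAreaRect(np.c_[xs,ys].astype(np.float32));print(rc)
box=cv2.boxPoints(rc);W=np.array([ray('w',q,.0295,p) for q in box]);print(W.round(4),W.mean(0))
i=W[:,1].argsort();v=W[i[2:]].mean(0)-W[i[:2]].mean(0);psi=np.arctan2(-v[0],v[1]);print('len',np.linalg.norm(v),'psi',psi)
M=W.mean(0);X=np.array([np.cos(psi),np.sin(psi),0]);Y=np.array([-np.sin(psi),np.cos(psi),0])
P=M+X*.0245+Y*.084;print('pivot pred',P,'seen',ray('w',(347.5,205),.024,p))
k=cv2.inRange(im[205:240,392:420],(0,0,0),(60,60,60));ys,xs=np.where(k);q=(xs.min()+xs.max())/2+392,(ys.min()+ys.max())/2+205
K=ray('w',q,.0265,p);w=K-P;print('knob',q,K,np.hypot(*w[:2]),np.arctan2(w@X,w@Y))
for n in(-.038,0,.038):print(n,to(list((M+Y*n)[:2])+[.034],psi+np.pi))
E
```

```text
((256.4999694824219, 182.49998474121094), (130.99996948242188, 20.999996185302734), -0.0)
[[ 0.4709 -0.0392  0.0295]
 [ 0.4519 -0.0364  0.0295]
 [ 0.4613  0.0763  0.0295]
 [ 0.4804  0.076   0.0295]] [0.46613686 0.01916988 0.0295    ]
len 0.11435405223808122 psi -0.08247961352168372
pivot pred [0.49747401 0.10086587 0.0295    ] seen [0.4958697  0.10002924 0.024     ]
knob (np.float64(405.5), np.float64(223.0)) [0.51704285 0.15270213 0.0265    ] 0.05540702569562125 0.27849204973143343
-0.038 (array([ 0.0023, -0.035 ,  0.1161]), np.float64(3.057), np.float64(-0.002))
0 (array([0.0024, 0.003 , 0.116 ]), np.float64(3.057), np.float64(-0.002))
0.038 (array([0.0024, 0.041 , 0.116 ]), np.float64(3.057), np.float64(-0.002))
```

>>> {"fn": "hand_motion", "kwargs": {
  "steps": [0, 0.1, 0.2, 4.5, 0, 0, 0, 0, 0.16, 0.3, 9, 0, 0, 0, 0, 0.16, 0.3, 11, 0, 0, 0, 0, 0.16, 0.3, 11, 0, 0, 0, 0, 0.16, 0.3, 11, 0, 0, 0]
}}

```text
clock: 2.85
tool_pos: [0.4675, 0.0196, 0.0407]
eef_rot: [0.042, 0.999, -0.0, 0.0]
contact_force: [0.3, 0.1, -0.3]
opening: 0.003
finger_force: 0.0
```

>>> {"fn": "hand_motion", "kwargs": {
  "steps": [0, 0, 0, 0.3, 0, 0, 0, 0, 0, 0, 0.5, 0, 0, 0, 0, 0, 0, 0.7, 0, 0, 0, 0, 0, 0, 0.8, 0, 0, 0, 0, 0, 0, 0.8, 0, 0, 0]
}}

```text
clock: 3.35
tool_pos: [0.4677, 0.0204, 0.0323]
eef_rot: [0.041, 0.999, -0.0, 0.001]
contact_force: [0.3, -1.2, 1.1]
opening: 0.007
finger_force: 0.7
```

In the tool's units: 0.001 m is 0.1.

>>> {"fn": "hand_motion", "kwargs": {
  "steps": [0, 0, 0, 0.1, 0, 0, 0, 0, 0, 0, 0.1, 0, 0, 0, 0, 0, 0, 0.1, 0, 0, 0]
}}

```text
clock: 3.65
tool_pos: [0.4677, 0.0204, 0.0316]
eef_rot: [0.04, 0.999, -0.0, 0.001]
contact_force: [0.4, -1.5, 6.5]
opening: 0.003
finger_force: 3.3
```

>>> {"fn": "hand_motion", "kwargs": {
  "steps": [0, 0, 0, 0.07, 0, 0, 0, 0, 0, 0, 0.07, 0, 0, 0, 0, 0, 0, 0.07, 0, 0, 0]
}}

```text
clock: 3.95
tool_pos: [0.4677, 0.0204, 0.0315]
eef_rot: [0.04, 0.999, -0.0, 0.001]
contact_force: [-0.3, -2.0, 13.2]
opening: 0.003
finger_force: 6.6
```

In the tool's units: -0.01 m is -1, 0.037 m is 3.7.

>>> {"fn": "hand_motion", "kwargs": {
  "steps": [0, 0, 0, -1, 0, 0, 0, 0, 0, 1.8, -1, 0, 0, 0, 0, 0, 3.7, -1, 0, 0, 0, 0, 0, 3.7, -0.6, 0, 0, 0, 0, 0, 3.7, -0.3, 0, 0, 0, 0, 0, 3.7, -0.1, 0, 0, 0, 0, 0, 3.7, 0, 0, 0, 0, 0, 0, 3.7, 0, 0, 0, 0, 0, 0, 3.7, 0, 0, 0, 0]
}}

```text
clock: 4.85
tool_pos: [0.4699, 0.0569, 0.0314]
eef_rot: [0.04, 0.999, -0.0, 0.0]
contact_force: [-2.3, 1.0, 15.8]
opening: 0.004
finger_force: 8.2
```

>>> {"fn": "hand_motion", "kwargs": {
  "steps": [0, 0, 0, -1, 0, 0, 0, 0, 0, -3.8, -1, 0, 0, 0, 0, 0, -7.5, -1, 0, 0, 0, 0, 0, -7.5, -0.6, 0, 0, 0, 0, 0, -7.5, -0.3, 0, 0, 0, 0, 0, -7.5, -0.1, 0, 0, 0, 0, 0, -7.5, 0, 0, 0, 0, 0, 0, -7.5, 0, 0, 0, 0, 0, 0, -7.5, 0, 0, 0, 0]
}}

```text
clock: 5.75
tool_pos: [0.4638, -0.0181, 0.0314]
eef_rot: [0.04, 0.999, -0.002, 0.0]
contact_force: [-2.5, -4.7, 17.1]
opening: 0.003
finger_force: 8.6
```

In the tool's units: -0.011 m is -1.1, -0.006 m is -0.6.

>>> {"fn": "hand_motion", "kwargs": {
  "steps": [0, 0, 0, -0.6, 0, 0, 0, 0, 0, -1.1, -0.6, 0, 0, 0, 0, 0, -1.1, -0.3, 0, 0, 0, 0, 0, -1.1, -0.1, 0, 0, 0, 0, 0, -1.1, 0, 0, 0, 0, 0, 0, -1.1, 0, 0, 0, 0]
}}

```text
clock: 6.35
tool_pos: [0.4632, -0.0288, 0.0313]
eef_rot: [0.04, 0.999, -0.001, 0.001]
contact_force: [-2.3, -3.8, 18.0]
opening: 0.007
finger_force: 9.3
```

>>> {"fn": "hand_motion", "kwargs": {
  "steps": [0, 0, 0, -0.6, 0, 0, 0, 0, 0, 2.9, -0.6, 0, 0, 0, 0, 0, 2.9, -0.3, 0, 0, 0, 0, 0, 2.9, -0.1, 0, 0, 0, 0, 0, 2.9, 0, 0, 0, 0, 0, 0, 2.9, 0, 0, 0, 0]
}}

```text
clock: 6.95
tool_pos: [0.4659, 0.0022, 0.0314]
eef_rot: [0.04, 0.999, 0.002, 0.001]
contact_force: [-1.9, 3.4, 14.9]
opening: 0.003
finger_force: 7.8
```

>>> {"fn": "hand_motion", "kwargs": {
  "steps": [0, 0, 0, -0.6, 0, 0, 0, 0, 0, 3.8, -0.6, 0, 0, 0, 0, 0, 3.8, -0.3, 0, 0, 0, 0, 0, 3.8, -0.1, 0, 0, 0, 0, 0, 3.8, 0, 0, 0, 0, 0, 0, 3.8, 0, 0, 0, 0]
}}

```text
clock: 7.55
tool_pos: [0.4688, 0.0393, 0.0314]
eef_rot: [0.04, 0.999, 0.001, 0.001]
contact_force: [-1.4, 3.6, 15.0]
opening: 0.01
finger_force: 7.5
```

>>> {"fn": "hand_motion", "kwargs": {
  "steps": [0, 0, 0, -0.6, 0, 0, 0, 0, 0, 2.9, -0.6, 0, 0, 0, 0, 0, 2.9, -0.3, 0, 0, 0, 0, 0, 2.9, -0.1, 0, 0, 0, 0, 0, 2.9, 0, 0, 0, 0, 0, 0, 2.9, 0, 0, 0, 0]
}}

```text
clock: 8.15
tool_pos: [0.4711, 0.067, 0.0314]
eef_rot: [0.04, 0.999, 0.0, 0.001]
contact_force: [-1.7, 0.9, 15.7]
opening: 0.008
finger_force: 7.8
```

In the tool's units: -0.11 m is -11, -0.06 m is -6.

>>> {"fn": "hand_motion", "kwargs": {
  "steps": [0, 0, 0, -2, 0, 0, 0, 0, 0, 0, -6, 0, 0, 0, 0, 0, -3, -11, 0, 0, 0, 0, 0, -3, -11, 0, 0, 0, 0, 0, -3, -11, 0, 0, 0]
}}

```text
clock: 8.65
tool_pos: [0.4687, 0.0345, 0.1408]
eef_rot: [0.043, 0.999, -0.001, 0.001]
contact_force: [0.6, 0.4, -0.5]
opening: 0.004
finger_force: 0.0
```

```bash
python3 - <<'E'
from h import *
import json
s=r.get_state();print(s['q'].round(2))
p=r.camera_params('wrist');im=r.snapshot('wrist')[:,:,::-1].copy()
json.dump({k:np.array(v).tolist() for k,v in p.items()},open('w2.json','w'))
cv2.imwrite('pics/w2.png',im);print(s['tool_pos'])
cv2.imwrite('pics/w2c.png',cv2.resize(im[120:260,160:430],None,fx=2.9,fy=2.9,interpolation=cv2.INTER_CUBIC))
E
```

```text
[ 0.28  0.76 -0.75  2.1   0.9   0.65  0.38]
[0.46873446 0.03454624 0.14083117]
```

View pics/w2c.png

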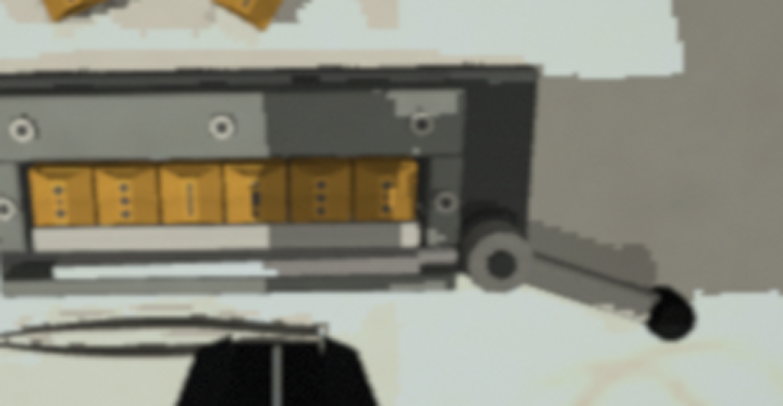

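All six pieces look level, and every press bottomed at z = 31.3–31.5 mm with 13–18 N. The lever is unchanged, with its knob at crop (670,312). Next I'll plan the lever push.

```bash
cat >> h.py <<'E'
psi=-.08;P=np.array([.4977,.1005,0]);X=np.array([np.cos(psi),np.sin(psi),0]);Y=np.array([-np.sin(psi),np.cos(psi),0])
def fist(th,off,z,rad=.056):
    u=np.cos(th)*Y+np.sin(th)*X;n=-(np.cos(th)*X-np.sin(th)*Y)
    return P+rad*u+off*n+[0,0,z],psi+np.pi-th
E
python3 - <<'E'
from h import *
p,a=fist(.29,.026,.06);print(p,to(p,a))
p,a=fist(.29,.026,.013);print(p,to(p,a))
E
```

```text
[0.49370995 0.16211233 0.06      ] (array([-0.0148,  0.1282,  0.0798]), np.float64(3.058), np.float64(0.286))
[0.49370995 0.16211233 0.013     ] (array([-0.0148,  0.1283,  0.1268]), np.float64(3.058), np.float64(0.286))
```

>>> {"fn": "hand_motion", "kwargs": {
  "steps": [0, -0.5, 4.3, 2, 0, 0, 0.14, 0, -1, 8.6, 5, 0, 0, 0.286, 0, -1.48, 12.8, 8, 0, 0, 0.286, 0, -1.48, 12.8, 8, 0, 0, 0.286, 0, -1.48, 12.8, 11, 0, 0, 0.286, 0, -1.48, 12.8, 12.7, 0, 0, 0.286, 0, -1.48, 12.8, 12.7, 0, 0, 0.286, 0, -1.48, 12.8, 12.7, 0, 0, 0.286]
}}

```text
clock: 9.5
tool_pos: [0.4928, 0.1633, 0.0128]
eef_rot: [0.182, 0.983, -0.001, -0.001]
contact_force: [0.1, 0.5, 0.7]
opening: 0.003
finger_force: 0.0
```

```bash
python3 - <<'E'
from h import *
s=r.get_state();print(s['q'].round(2))
for t,o in((.29,.0165),(.4,.0165),(.55,.0165),(.7,.0165),(.85,.0165),(1.,.0165),(1.15,.0165),(1.3,.0165),(1.45,.0165),(1.45,.0135)):
    p,a=fist(t,o,.013);print(t,to(p,a))
E
```

```text
[-0.13  0.98 -0.46  2.    1.08  0.44 -0.24]
0.29 (array([-0.0108, -0.0009, -0.0002]), np.float64(2.775), np.float64(0.004))
0.4 (array([-0.0171,  0.0006, -0.0002]), np.float64(2.775), np.float64(0.114))
0.55 (array([-0.0258,  0.0014, -0.0003]), np.float64(2.775), np.float64(0.264))
0.7 (array([-0.0345,  0.001 , -0.0003]), np.float64(2.775), np.float64(0.414))
0.85 (array([-0.0431, -0.0008, -0.0003]), np.float64(2.775), np.float64(0.564))
1.0 (array([-0.0513, -0.0038, -0.0003]), np.float64(2.775), np.float64(0.714))
1.15 (array([-0.059 , -0.008 , -0.0003]), np.float64(2.775), np.float64(0.864))
1.3 (array([-0.0659, -0.0133, -0.0003]), np.float64(2.775), np.float64(1.014))
1.45 (array([-0.072 , -0.0196, -0.0003]), np.float64(2.775), np.float64(1.164))
1.45 (array([-0.0732, -0.0224, -0.0003]), np.float64(2.775), np.float64(1.164))
```

In the tool's units: -0.043 m is -4.3, -0.039 m is -3.9.

>>> {"fn": "hand_motion", "kwargs": {
  "steps": [0, -0.6, -0.05, 0, 0, 0, 0, 0, -1.1, -0.1, 0, 0, 0, 0.004, 0, -1.4, 0, 0, 0, 0, 0.06, 0, -1.7, 0.06, 0, 0, 0, 0.114, 0, -2.15, 0.1, 0, 0, 0, 0.19, 0, -2.6, 0.14, 0, 0, 0, 0.264, 0, -3, 0.12, 0, 0, 0, 0.34, 0, -3.45, 0.1, 0, 0, 0, 0.414, 0, -3.9, 0, 0, 0, 0, 0.49, 0, -4.3, -0.08, 0, 0, 0, 0.564]
}}

```text
clock: 10.5
tool_pos: [0.5338, 0.1472, 0.014]
eef_rot: [0.451, 0.893, 0.0, -0.0]
contact_force: [-1.4, 0.1, -0.8]
opening: 0.005
finger_force: 0.6
```

```bash
python3 - <<'E'
from h import *
s=r.get_state();print(s['q'].round(2))
for t,o in((.85,.0165),(1.,.0165),(1.15,.0165),(1.3,.0165),(1.45,.0165),(1.45,.0135)):
    p,a=fist(t,o,.013);print(t,to(p,a))
im=r.snapshot('wrist')[:,:,::-1].copy();cv2.imwrite('pics/w3.png',im)
E
```

```text
[-0.12  0.98 -0.4   1.9   0.87  0.44 -0.53]
0.85 (array([ 0.0007, -0.0009,  0.001 ]), np.float64(2.207), np.float64(-0.005))
1.0 (array([-0.0079,  0.001 ,  0.001 ]), np.float64(2.207), np.float64(0.145))
1.15 (array([-0.0166,  0.0016,  0.001 ]), np.float64(2.207), np.float64(0.295))
1.3 (array([-0.0253,  0.0008,  0.001 ]), np.float64(2.207), np.float64(0.445))
1.45 (array([-0.0338, -0.0012,  0.001 ]), np.float64(2.207), np.float64(0.595))
1.45 (array([-0.0363, -0.0029,  0.001 ]), np.float64(2.207), np.float64(0.595))
```

View pics/w3.png

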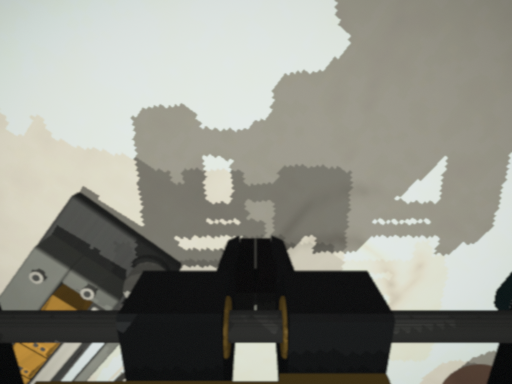

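The wrist view shows the fingers over the lever path, with the holder's lever end at (80,190)–(180,265). The lever itself is hidden behind the gripper. The contact force is about 1.4 N, which fits the fingers pushing it, so I'll continue to the stop.

In the tool's units: -0.0338 m is -3.38, -0.03 m is -3.

>>> {"fn": "hand_motion", "kwargs": {
  "steps": [0, -0.4, 0.05, 0, 0, 0, 0.07, 0, -0.8, 0.1, 0, 0, 0, 0.145, 0, -1.25, 0.14, 0, 0, 0, 0.22, 0, -1.66, 0.16, 0, 0, 0, 0.295, 0, -2.1, 0.13, 0, 0, 0, 0.37, 0, -2.53, 0.08, 0, 0, 0, 0.445, 0, -3, -0.02, 0, 0, 0, 0.52, 0, -3.38, -0.12, 0, 0, 0, 0.595, 0, -3.38, -0.12, 0, 0, 0, 0.595]
}}

```text
clock: 11.45
tool_pos: [0.5536, 0.1201, 0.014]
eef_rot: [0.691, 0.723, 0.001, 0.0]
contact_force: [1.8, 0.5, -0.5]
opening: 0.003
finger_force: 0.4
```

>>> {"fn": "hand_motion", "kwargs": {
  "steps": [0, -0.1, 0, 0, 0, 0, 0, 0, -0.2, 0, 0, 0, 0, 0, 0, -0.3, 0, 0, 0, 0, 0, 0, -0.3, 0, 0, 0, 0, 0]
}}

```text
clock: 11.85
tool_pos: [0.5536, 0.1198, 0.014]
eef_rot: [0.69, 0.724, 0.002, -0.001]
contact_force: [0.6, 4.7, 1.7]
opening: 0.009
finger_force: 2.9
```

>>> {"fn": "hand_motion", "kwargs": {
  "steps": [0, -0.15, 0, 0, 0, 0, 0, 0, -0.3, 0, 0, 0, 0, 0, 0, -0.3, 0, 0, 0, 0, 0]
}}

```text
clock: 12.15
tool_pos: [0.5544, 0.1182, 0.0141]
eef_rot: [0.69, 0.724, 0.004, -0.001]
contact_force: [0.8, 8.2, -0.7]
opening: 0.008
finger_force: 3.8
```

>>> {"fn": "hand_motion", "kwargs": {
  "steps": [0, 1, 0, 0, 0, 0, 0, 0, 2.5, 0, 0, 0, 0, 0, 0, 2.5, 0, -4, 0, 0, 0, 0, 2.5, 0, -9, 0, 0, 0, 0, 3, 0, -13.5, 0, 0, 0, 0, 3, 0, -13.5, 0, 0, 0]
}}

```text
clock: 12.75
tool_pos: [0.5545, 0.1465, 0.1539]
eef_rot: [0.691, 0.723, 0.004, 0.002]
contact_force: [0.1, -0.0, -1.1]
opening: 0.009
finger_force: 0.0
```

```bash
python3 - <<'E'
from h import *
print(to([.47,.03,.15]))
im=r.snapshot('top')[:,:,::-1].copy();cv2.imwrite('pics/top2.png',cv2.resize(im[120:270,180:350],None,fx=4,fy=4,interpolation=cv2.INTER_CUBIC))
E
```

```text
(array([-0.1125, -0.0898,  0.0027]), np.float64(1.617), None)
```

View pics/top2.png

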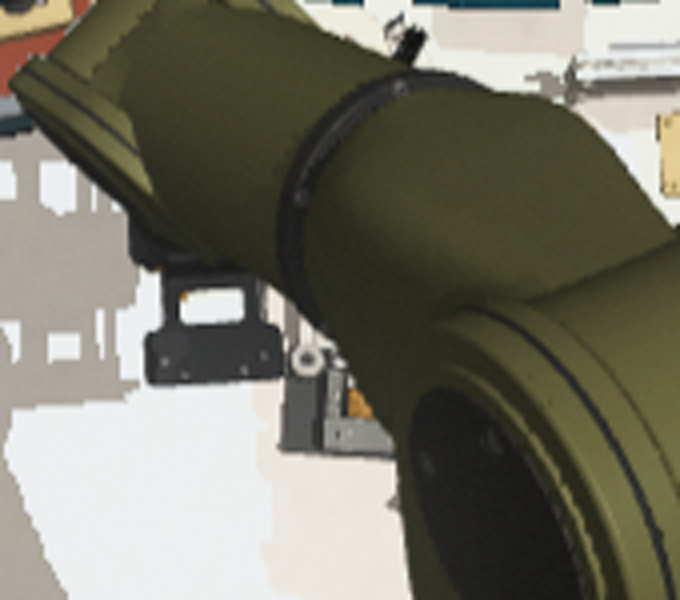

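The arm hides most of the lever in the top view; only the hub at (307,358) and the arm heading up from it show. I'll move to get a wrist view.

In the tool's units: -0.05 m is -5, -0.1 m is -10.

>>> {"fn": "hand_motion", "kwargs": {
  "steps": [0, -4, 0, -2, 0, 0, 0, 0, -8, 1, -4, 0, 0, 0, 0, -10, 2, -5, 0, 0, 0, 0, -10, 2, -5, 0, 0, 0, 0, -10, 2, -5, 0, 0, 0]
}}

```text
clock: 13.3
tool_pos: [0.575, 0.0449, 0.1969]
eef_rot: [0.691, 0.723, -0.001, -0.001]
contact_force: [0.4, 1.9, -0.2]
opening: 0.005
finger_force: 0.0
```

```bash
python3 - <<'E'
from h import *
import json
s=r.get_state();print(s['tool_pos'])
p=r.camera_params('wrist');im=r.snapshot('wrist')[:,:,::-1].copy()
json.dump({k:np.array(v).tolist() for k,v in p.items()},open('w4.json','w'))
cv2.imwrite('pics/w4.png',im)
E
```

```text
[0.57496169 0.04494823 0.19687523]
```

View pics/w4.png

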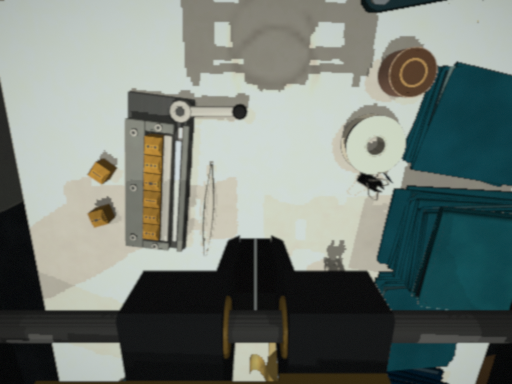

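The wrist view shows the lever lying across the end, hub at (180,111) and knob at (240,112). The holder is in place and the pieces, spares and tweezers look undisturbed. I'll measure the angle.

```bash
python3 - <<'E'
from h import *
import json
p=json.load(open('w4.json'));im=cv2.imread('pics/w4.png')
m=cv2.inRange(cv2.cvtColor(im,cv2.COLOR_BGR2HSV),(8,110,70),(28,255,255));m[:,:140]=0;m[:,166:]=0;m[:125]=0;m[255:]=0
ys,xs=np.where(m);W=np.array([ray('w',q,.03,p) for q in cv2.boxPoints(cv2.minAreaRect(np.c_[xs,ys].astype(np.float32)))])
i=W[:,1].argsort();v=W[i[2:]].mean(0)-W[i[:2]].mean(0);ps=np.arctan2(-v[0],v[1]);print('mid',W.mean(0),'psi',ps,np.linalg.norm(v))
k=cv2.inRange(im[98:126,228:252],(0,0,0),(60,60,60));ys,xs=np.where(k)
K=ray('w',((xs.min()+xs.max())/2+228,(ys.min()+ys.max())/2+98),.0265,p);H=ray('w',(180,111),.024,p);w=K-H
print(K,H,np.linalg.norm(w[:2]),'angle',np.arctan2(w[0]*np.cos(ps)+w[1]*np.sin(ps),-w[0]*np.sin(ps)+w[1]*np.cos(ps)))
E
```

```text
mid [0.46884162 0.02040603 0.03      ] psi -0.07718920769212598 0.1148398940427883
[0.55622811 0.10348837 0.0265    ] [0.49872278 0.10116373 0.024     ] 0.05755229539725681 angle 1.4532042713104132
```

```bash
python3 -c "
from plant import r
print(r.finish_job())"
```

```text
the job is handed in; nothing more can be done
None
```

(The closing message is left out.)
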